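# Lock the tube rack on the shaker with a hammer-head hold-down

## Robot

A 6-joint arm with a two-finger parallel gripper is mounted at the origin on the work surface. World frame = base frame: x ahead of the robot, y to its left, z up, the work surface at z = 0. Lengths are in m, angles in rad, forces in N, time in s.
With the tool pointing down it reaches from about 0.375 to 0.9 m from the base axis. Payload 3.1 kg.
Tool frame: the origin (TCP) lies where the fingers leave the gripper's body, on its centre line; the fingertips stand 73 mm ahead of it and the grasp point (between the pads) lies 54 mm ahead of it; z points along the fingers, y is the line along which they close (so a half turn about z gives the same grasp; the last joint's range is limited). The gripper opens to 85 mm and grips with 20 to 120 N. Pads are 22 mm wide; open, the fingers measure 114 mm over their backs; the gripper's body (76 mm by 85 mm) begins 54 mm behind the grasp point. The pads swing forward as they close: fully open they stand 13 mm farther back than shut.
Start: joints at [0.947, 0.527, 1.433, -0, 1.181, -0.178], TCP at [0.269, 0.564, 0.304] pointing down, gripper open.
Joint ranges: [-3.08, 3.08], [-0.75, 2.2], [0.22, 2.44], [-1.43, 4.57], [0, 2.65], [-2.85, 2.85]. Speed limits (rad/s): [2.79, 2.79, 3.14, 3.14, 3.14, 3.14].

## Interface

Orientations are given as a unit quaternion [x, y, z, w].
In Python, from station import manip gives the robot as it stands.
- The arm moves only by the tool step_arm, never from a script. Its argument "moves" is one flat list of numbers, 5 for each row, row after row: the opening, from 0 (shut) to 1 (fully open), then the shift along the world's x, y, z scaled (see below), then the turn about the world's z scaled (see below). In form: [fingers, x, y, z, yaw, fingers, x, y, z, yaw, ...]. A call has 1 to 12 rows; each row is the pose to reach, as a shift and turn from the pose commanded when the call began, turning the shorter way round; what a row does not reach only later rows make up. The controller multiplies each number of a shift by 200 mm and each number of a turn by pi rad. A row lasts 1/8 s, in which the tool goes at most 62.5 mm and 10.7 degrees, less where a joint would pass 70% of its speed; a pose out of reach is approached as far as the arm can. A call with a number of a shift or a turn outside -1 to 1 is refused whole. A call with a gripper value outside its range is refused whole. The fingers move at their own pace and stop on an object; "grip_force" is the grip in N (left out, the last holds). Time passes only in rows, so rows that repeat a pose let the fingers close. It gives the time, the measured TCP pose, the force, the opening and the grip force at its end, in the units of the state.
- manip.sense(): the state, without advancing time (a new reading comes with each control period).
- manip.snapshot(name): name is "scene" or "top" or "wrist"; returns a dict with "color" (420x560x3 uint8, blue, green, red), "z_map" (420x560 float32, m along the optical axis (not along the pixel's ray), 0 where there is no reading), "fovy" (degrees; the focal length in pixels is half the picture's height over the tangent of half this angle, whatever the lens; pixels are square), "cx", "cy" (the principal point, pixels), "R" (3x3) and "t" (3): a world point X has camera coordinates R X + t; the wrist camera has in their place "mount" (4x4, takes a point from camera to tool coordinates, whose origin is the TCP and whose axes are the flange's). Camera axes: x right, y down, z forward; pixel columns grow to the right and rows downward; lengths in m; the calibration is good to about 2 mm. A picture is of the moment at which its call begins: read the wrist's pose just before it.
- manip.sign_off(): hands the job in; it is judged then, once.
The state is a dict: "t": time; "q": joint angles; "qd": joint speeds; "tau": joint torques, N m; "tcp_pos": TCP position; "tool_rot": TCP orientation; "force": force on the tool from outside, world axes, zero at the start; "ft_torque": the same for the moment, N m; "finger_gap": opening from 0.0 (shut) to 1.0 (fully open); "gripper_force": force on a finger pad.
Only numpy, scipy, OpenCV 4.12 (cv2) and the standard library are available. Lean on these libraries where they do the work, as an engineer would, in place of code of your own. Each camera call takes 0.05 s, during which the arm holds its last target. There are 200 camera calls.

## Task

Take the hammer-head hold-down out of its holder block and put its head down into the slot of the shaker deck, lengthwise, in front of the tube rack's low foot. Slide it along the slot so that its collar pushes the rack back until the rack bears on the end stop's buffer (a gentle but definite push, felt through the rack, never a hard squeeze), then press the hold-down against its spring, turn it a quarter turn so that the head catches under the slot's lips, and let go. The rack must stay against the buffer with the collar against its foot, no part may be forced, and the other things on the bench are left alone.

Things in the scene. Friction and masses are not known exactly. Their poses are not given: they have to be found in the camera images.
- shaker: Fixed white flat-bed shaker, deck 180 mm (its x) by 320 mm (its y), deck top flat, 90 mm above the bench. Origin: centre of its underside on the bench; z up. A slotted aluminium strut is let in flush along its y axis.
- slot (a point): Middle of the slot, at deck top level, over the shaker's origin. The slot runs along the shaker's y from -152 to +152 mm, 14.5 mm wide between two lips 5 mm thick; below the lips the channel is 36 mm wide and its floor lies 24 mm below the deck top.
- stop: Fixed aluminium end stop on the deck at the shaker's +y end, 120 mm (x) by 15 mm (y) by 30 mm high. Origin: centre of its underside on the deck, 152.5 mm along the shaker's y, axes as the shaker's. It carries a stiff screw-set rubber buffer, 60 mm wide, whose face stands 2 to 20 mm out from the stop towards the rack. Its setting differs each time and is not measured: feel for it. It does not move when pushed.
- holddown: Loose hammer-head hold-down, 150 g, 72 mm tall, upright in the holder. Origin: centre of the underside of its steel head; z up along the shank. Head 30 mm (x) by 12 mm (y) by 8 mm high, the lowest 2.5 mm stepped in by 1.5 mm. Same after a half turn; may be turned either way. When caught and let go, the spring lifts the head against the lips (origin about 13 mm below the deck top).
- grip (a point): On the hold-down's axis, 56 mm above its origin, with its axes; where to grip the black upright bar, 14 mm thick (along x) by 30 mm wide (along y), from 28 to 72 mm above the origin. The bar stands ACROSS the head.
- collar_rim (a point): On the hold-down's axis, 9 mm above its origin: underside of the steel collar, 48 mm diameter, 6 mm thick, free to spin. It rides up the shank against a spring: 3 N at first, 1.2 N per mm more, damped, hard bottom at 10 mm. Collar on deck, free: head top is 1 mm below the deck top, still between the lips; press 6 to 7 mm down (about 11 N) to turn the head below the lips. The point does not follow it.
- holder: Fixed white block 70 x 70 mm, 60 mm high, origin centre of its underside. The hold-down's head hangs in a slot 34 mm (its x) by 16 mm (its y), 30 mm deep, in its top, the collar lying on the top; lift straight up about 15 mm to free it.
- rack: Loose blue tube rack standing on the deck astride the slot, roughly 0.28 kg; sliding it takes 2 to 5 N. Origin: centre of its underside, y along the slot to the stop. Base plate 80 mm (x) by 130 mm (y, from -65 to +65) by 14 mm high; a low foot from y = -65 to -20 mm, behind that the block with capped tubes, 61 mm high. A tongue under it (12 mm wide, 4 mm deep) slides in the slot. It starts 20 to 65 mm short of the buffer.
- rack_foot (a point): Middle of the rack's flat foot face (towards the hold-down), 7 mm above the rack's underside.
- rack_back (a point): Middle of the rack's flat back face (towards the stop), 7 mm above the rack's underside.
- tipbox: Bystander: blue and white pipette tip box 85 x 120 x 80 mm, origin centre of its underside.
- reagent: Bystander: reagent bottle 60 mm in diameter, 130 mm high, origin centre of its underside.
- pipette: Bystander: pipette lying along its y, about 220 mm long, 22 mm high, origin on the bench under its body.
Not all that is in view belongs to the job. Leave any purple look-alike of the holddown alone.

How it is judged:
By the outcome, as a careful person would: the job done as asked, in the order asked, and still so for the second after the job is handed in, with the robot touching nothing.
It also fails if it takes over 69 s, if anything falls off the work surface, if the arm or the gripper's body presses on something with over 40 N, if the wrist force passes 120 N, or if a joint passes its speed limit or range.

## Working session

There is one attempt and no reset: what is moved stays moved. The work goes in short steps, Python scripts to look and compute and a tool call to move; the robot and the scene stay as the last step left them, time stands still between calls to the robot, and variables do not carry over. Pictures are saved under pics/ and viewed, at most 10 in all, crops included, and the job is handed in when it is done.

Besides the shell and the picture viewer there is one more tool, called after ">>>" as name(argument=value, ...) on one line, values as JSON. step_arm: Moves the arm, as the interface text tells. Its arguments: {"type":"object","properties":{"moves":{"type":"array","items":{"type":"number"}},"grip_force":{"type":"number"}},"required":["moves"]}

```bash
mkdir -p pics; ls; cat > h.py <<'E'
import numpy as np, cv2
from station import manip
def cloud(s):
    z=s["z_map"].astype(float); h,w=z.shape
    f=h/2/np.tan(np.radians(s["fovy"])/2)
    v,u=np.mgrid[:h,:w]
    P=np.stack([(u-s["cx"])/f*z,(v-s["cy"])/f*z,z],-1)
    if "R" in s: W=(P-np.array(s["t"]))@np.array(s["R"])
    else: W=P
    W[z==0]=np.nan
    return W
E
python3 - <<'E'
from h import *
st=manip.sense(); print(st)
for n in("top","scene"):
    s=manip.snapshot(n); cv2.imwrite(f"pics/{n}0.png",s["color"]); np.save(f"{n}0.npy",cloud(s))
    print(n,s["R"],s["t"],s["fovy"])
a=cv2.imread("pics/top0.png");b=cv2.imread("pics/scene0.png")
E
```

```text
pics
{'t': 0.0, 'q': array([ 9.46511827e-01,  5.28473865e-01,  1.43394553e+00, -1.05027759e-06,
        1.18145384e+00, -1.78510681e-01]), 'qd': array([-0.00042629, -0.0011272 , -0.0008179 , -0.00032062,  0.00075036,
        0.0020914 ]), 'tau': array([-2.08781094e-04, -4.42347980e+01, -1.78025866e+01, -2.05557212e-04,
        8.34313949e-03,  5.13712635e-06]), 'tcp_pos': array([0.26910017, 0.56344429, 0.302915  ]), 'tool_rot': array([ 2.21045698e-01,  9.75262785e-01, -1.04984604e-03, -4.45070801e-04]), 'force': array([-0.60951553, -0.24737787, -0.09123466]), 'ft_torque': array([0.02706205, 0.03370439, 0.02993858]), 'gripper_force': 0.0, 'finger_gap': 0.9992417187564411}
top [[ 0.01124201 -0.99991342 -0.00683928]
 [-0.99198281 -0.01029135 -0.12595316]
 [ 0.12587187  0.00820041 -0.99201261]] [-0.03244929  0.56162853  1.08838506] 47.97653806332218
scene [[-0.16112263  0.98692276  0.00479279]
 [ 0.69502698  0.11691355 -0.70941435]
 [-0.70069751 -0.11097159 -0.70477536]] [ 0.10229751 -0.33419739  1.65526061] 46.27500612290068
```

View pics/top0.png

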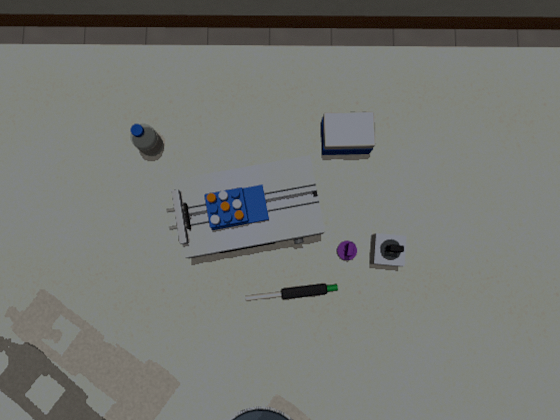

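View pics/scene0.png

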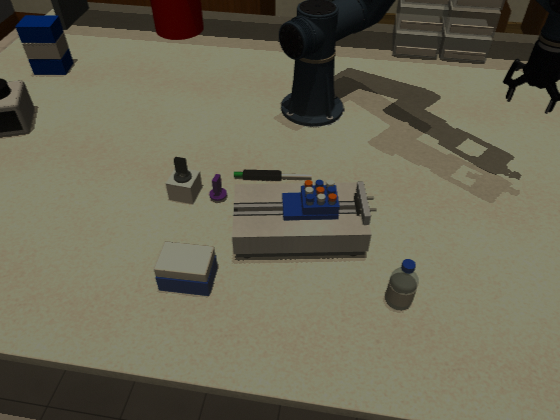

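The top view shows the black-barred hold-down in the white holder at (391,249). The purple look-alike beside it is at (347,250). The shaker deck is around (255,207), with the slot running from (317,194) to (185,213). The rack is at about (237,207), with its foot face at (267,205), and the stop is at (180,215) with its buffer at (187,215). In the scene view the same pair is at (181,168) black and (218,187) purple. I choose the black one.

```bash
python3 - <<'E'
from h import *
W=np.load("top0.npy"); im=cv2.imread("pics/top0.png"); z=W[...,2]
def rect(mask,n):
    p=W[mask][:,:2]*1000; p=p[np.isfinite(p).all(1)]
    r=cv2.minAreaRect(p.astype(np.float32)); print(n,len(p),np.round(r[0],1),np.round(r[1],1),round(r[2],2),"z",np.round(np.median(z[mask])*1000,1)); return p
def box(u0,u1,v0,v1):
    m=np.zeros(z.shape,bool); m[v0:v1,u0:u1]=1; return m
m=box(170,335,150,260)&(abs(z-.09)<.006); 
m=cv2.morphologyEx(m.astype(np.uint8),cv2.MORPH_OPEN,np.ones((3,3)))>0
rect(m,"deck")
b=box(365,415,225,275)
rect(b&(abs(z-.06)<.005),"holdertop")
rect(b&(abs(z-.123)<.006),"bar")
rect(b&(abs(z-.067)<.004),"collar?")
hsv=cv2.cvtColor(im,cv2.COLOR_BGR2HSV)
blue=(abs(hsv[...,0].astype(int)-112)<12)&(hsv[...,1]>150)
r=box(195,280,175,240)
rect(r&(abs(z-.104)<.005)&blue,"foot")
rect(r&(abs(z-.151)<.006),"block")
rect(box(165,200,185,250)&(abs(z-.12)<.006),"stop")
pur=(hsv[...,0]>130)&(hsv[...,0]<165)&(hsv[...,1]>100)
rect(pur&box(325,370,225,275),"purple")
# slot lines: dark pixels on the deck at height
d=box(270,316,180,225)
cand=d&(z<.080)&(z>.05); rect(cand,"slotdeep")
print(np.round(z[203,262:325:4]*1000))
for u in(280,295,310): print(u,np.round(z[184:216,u]*1000).tolist(), im[184:216,u].mean(1).astype(int).tolist())
c=np.hstack([cv2.resize(im[170:245,165:335],None,fx=3,fy=3),cv2.resize(im[210:285,330:425],None,fx=3,fy=3)])
cv2.imwrite("pics/crop1.png",cv2.convertScaleAbs(c,alpha=1.5))
E
```

```text
deck 7929 [570.1  33.1] [180.9 320.4] 11.08 z 91.2
holdertop 590 [ 475.6 -293.9] [71.3 70.1] 85.2 z 61.4
bar 96 [ 475.7 -293.2] [29.9 13.9] 84.16 z 123.9
collar? 351 [ 475.4 -293.4] [69.4 69. ] 86.2 z 65.8
foot 721 [563.6  55.2] [ 78.1 127.4] 11.79 z 105.3
block 592 [560.4  79.2] [66.9 70.4] 11.55 z 152.1
stop 396 [541.4 178. ] [119.9  25.6] 10.68 z 121.1
purple 293 [ 474.1 -201.5] [45.7 43.1] 89.9 z nan
slotdeep 263 [592.5 -66. ] [ 14.6 101.2] 11.21 z 67.5
[102.  66.  64.  68.  89.  93.  95.  nan  91.  93.  90.  92.  93.  90.
  91.   1.]
280 [91.0, 91.0, 93.0, 90.0, 90.0, 93.0, 94.0, 92.0, 93.0, 93.0, 90.0, 89.0, 89.0, 68.0, 66.0, 64.0, 67.0, 66.0, 65.0, 92.0, 89.0, 93.0, 91.0, 92.0, 93.0, 90.0, 89.0, 93.0, 95.0, 90.0, 93.0, 91.0] [130, 129, 130, 130, 131, 125, 77, 69, 123, 135, 132, 134, 110, 71, 70, 75, 121, 134, 132, 133, 133, 132, 133, 113, 64, 69, 120, 133, 131, 131, 132, 131]
295 [93.0, 95.0, 92.0, 95.0, 91.0, 93.0, 93.0, 89.0, 92.0, 89.0, 72.0, 69.0, 63.0, 67.0, 65.0, 64.0, 91.0, 94.0, 89.0, 92.0, 91.0, 86.0, 91.0, 90.0, 92.0, 90.0, 92.0, 91.0, 95.0, 91.0, 88.0, 91.0] [129, 131, 134, 91, 31, 114, 134, 132, 133, 111, 70, 68, 75, 120, 135, 132, 132, 132, 131, 133, 126, 79, 65, 122, 133, 131, 130, 132, 131, 131, 130, 130]
310 [91.0, 94.0, 92.0, 89.0, 88.0, 90.0, 94.0, 66.0, 70.0, 70.0, 65.0, 70.0, 65.0, 93.0, 91.0, 92.0, 90.0, 92.0, 91.0, 93.0, 91.0, 91.0, 95.0, 94.0, 93.0, 96.0, 90.0, 87.0, 90.0, 93.0, 91.0, 89.0] [105, 55, 95, 128, 132, 132, 135, 93, 64, 75, 122, 135, 133, 132, 130, 131, 131, 135, 90, 47, 114, 133, 131, 131, 130, 131, 130, 130, 130, 132, 132, 131]
```

View pics/crop1.png

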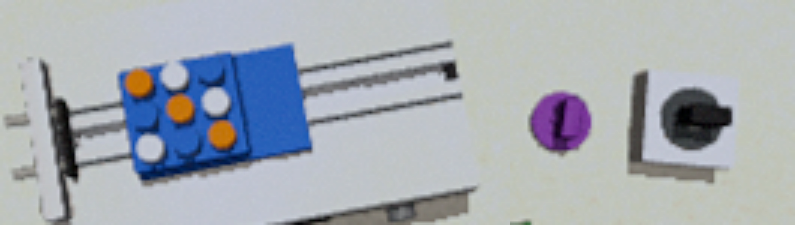

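The crop confirms it: the black bar and grey collar in the white holder on the right are the target, and the purple one at (563,120) is the look-alike. All the sizes fit: deck 181x320, bar 30x14 at z 124, foot 78x127 at z 105. The slot axis runs at 101.1° and the bar's thickness along about -5°. I'll move over to the holder now.

>>> step_arm(moves=[1, 0.2, -0.25, 0, -0.05, 1, 0.4, -0.5, 0, -0.1, 1, 0.5, -0.75, 0, -0.15, 1, 0.6, -1, 0, -0.2, 1, 0.6, -1, 0, -0.2])

```text
t: 0.72
tcp_pos: [0.3905, 0.3609, 0.3035]
tool_rot: [0.514, 0.858, -0.001, -0.0]
force: [-0.3, 1.2, -1.1]
finger_gap: 1.002
gripper_force: 0.0
```

>>> step_arm(moves=[1, 0.1, -0.25, 0, -0.05, 1, 0.2, -0.5, 0, -0.1, 1, 0.3, -0.75, 0, -0.15, 1, 0.4, -1, 0, -0.188, 1, 0.4, -1, 0, -0.188])

```text
t: 1.35
tcp_pos: [0.4711, 0.162, 0.3039]
tool_rot: [0.741, 0.672, 0.0, 0.0]
force: [-0.4, 1.0, 0.1]
finger_gap: 0.997
gripper_force: 0.0
```

>>> step_arm(moves=[1, 0, -0.25, 0, 0, 1, 0, -0.5, 0, 0, 1, 0, -0.75, 0, 0, 1, 0, -1, 0, 0])

```text
t: 1.85
tcp_pos: [0.4696, -0.0357, 0.3039]
tool_rot: [0.738, 0.675, 0.0, -0.0]
force: [0.7, -0.9, 0.2]
finger_gap: 1.001
gripper_force: 0.0
```

>>> step_arm(moves=[1, 0, -0.25, 0, 0, 1, 0, -0.5, 0, 0, 1, 0, -0.75, 0, 0, 1, 0, -1, 0, 0, 1, 0, -1, 0, 0, 1, 0, -1, 0, 0])

```text
t: 2.6
tcp_pos: [0.4697, -0.2344, 0.3034]
tool_rot: [0.739, 0.674, 0.0, -0.001]
force: [-0.5, -0.1, -0.1]
finger_gap: 1.002
gripper_force: 0.0
```

```bash
cat >> h.py <<'E'
from scipy.spatial.transform import Rotation as Ro
def wrist(name=None):
    st=manip.sense(); s=manip.snapshot("wrist")
    if name: cv2.imwrite(f"pics/{name}.png",s["color"])
    P=cloud(s); M=np.array(s["mount"]); P=P@M[:3,:3].T+M[:3,3]
    return P@Ro.from_quat(st["tool_rot"]).as_matrix().T+st["tcp_pos"], s["color"], st
def rect(p,n):
    p=p[np.isfinite(p).all(1)]
    r=cv2.minAreaRect((p[:,:2]*1000).astype(np.float32)); print(n,len(p),np.round(r[0],1),np.round(r[1],1),round(r[2],2),"z",np.round(np.median(p[:,2])*1000,1))
E
python3 - <<'E'
from h import *
W,im,st=wrist("w1"); np.save("w1.npy",W)
z=W[...,2]; near=np.hypot(W[...,0]-.4755,W[...,1]+.293)<.06
rect(W[near&(abs(z-.123)<.006)],"bar"); rect(W[near&(abs(z-.06)<.004)],"holder")
rect(W[near&(abs(z-.067)<.003)],"collar")
E
```

```text
bar 502 [ 474.1 -293.8] [30.7 13.4] 85.06 z 124.1
holder 2412 [ 474.4 -294.3] [71.  70.3] 85.06 z 61.3
collar 1060 [ 474.2 -293.3] [45.6 47. ] 89.08 z 67.3
```

View pics/w1.png

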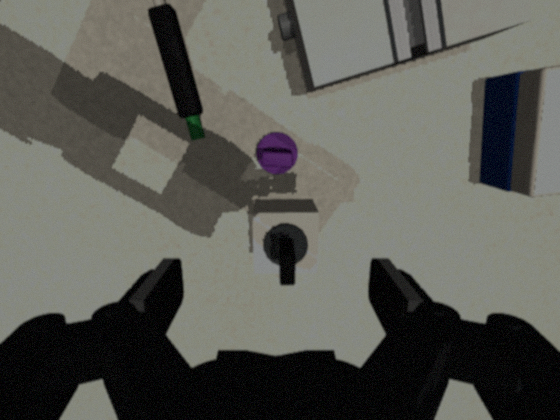

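The wrist view shows the black bar at (287,260) between the fingers, and the purple one at (277,152), well clear. Wrist and top measurements agree to about 1 mm, so I'll descend and grip.

>>> step_arm(moves=[1, 0.026, -0.15, -0.1, 0, 1, 0.026, -0.29, -0.2, 0, 1, 0.026, -0.29, -0.35, 0, 1, 0.026, -0.29, -0.5, 0, 1, 0.026, -0.29, -0.65, 0, 1, 0.026, -0.29, -0.712, 0, 1, 0.026, -0.29, -0.712, 0, 1, 0.026, -0.29, -0.712, 0], grip_force=40)

```text
t: 3.65
tcp_pos: [0.4754, -0.294, 0.1626]
tool_rot: [0.739, 0.673, 0.0, 0.001]
force: [-0.2, -0.6, 0.8]
finger_gap: 1.004
gripper_force: 0.0
```

>>> step_arm(moves=[0, 0, 0, -0.005, 0, 0, 0, 0, -0.005, 0, 0, 0, 0, -0.005, 0, 0, 0, 0, -0.005, 0, 0, 0, 0, -0.005, 0, 0, 0, 0, -0.005, 0, 0, 0, 0, -0.005, 0, 0, 0, 0, -0.005, 0], grip_force=60)

```text
t: 4.65
tcp_pos: [0.4746, -0.2941, 0.1605]
tool_rot: [0.74, 0.673, -0.0, 0.0]
force: [-1.0, -0.0, 1.9]
finger_gap: 0.152
gripper_force: 60.9
```

Gripped at gap 0.152, about 13 mm for the 14 mm bar. I'll lift and carry it to the slot.

>>> step_arm(moves=[0, 0, 0, 0.1, 0, 0, 0, 0, 0.25, 0, 0, 0, 0, 0.45, 0, 0, 0, 0, 0.6, 0, 0, 0, 0, 0.6, 0])

```text
t: 5.28
tcp_pos: [0.4755, -0.2948, 0.2823]
tool_rot: [0.739, 0.673, 0.0, 0.003]
force: [0.1, -0.4, -2.5]
finger_gap: 0.152
gripper_force: 60.5
```

>>> step_arm(moves=[0, 0.08, 0.14, 0, -0.055, 0, 0.16, 0.28, 0, -0.11, 0, 0.24, 0.42, 0, -0.165, 0, 0.32, 0.56, 0, -0.22, 0, 0.4, 0.7, 0, -0.275, 0, 0.48, 0.84, 0, -0.33, 0, 0.56, 0.95, 0, -0.385, 0, 0.574, 0.95, 0, -0.408, 0, 0.574, 0.95, 0, -0.408, 0, 0.574, 0.95, 0, -0.408])

```text
t: 6.52
tcp_pos: [0.5887, -0.1041, 0.2791]
tool_rot: [0.995, 0.098, -0.001, -0.001]
force: [-0.5, 0.6, -0.5]
finger_gap: 0.154
gripper_force: 60.4
```

```bash
python3 - <<'E'
from h import *
W,im,st=wrist("w2"); np.save("w2.npy",W); print(st["tcp_pos"],st["tool_rot"],st["force"])
z=W[...,2]; ok=np.isfinite(z)
a=np.radians(11.1); e=np.array([np.cos(a),np.sin(a)]); n=np.array([-e[1],e[0]])
D=W[...,:2]-np.array([.5701,.0331]); X=D@e*1000; Y=D@n*1000
np.save("xy.npy",np.stack([X,Y,z*1000],-1))
m=ok&(abs(z-.09)<.004)&(abs(Y)<175)&(abs(X)<110); rect(W[m],"deck"); print("X",np.percentile(X[m],[.5,99.5]),"Y",np.percentile(Y[m],[.5,99.5]))
m=ok&(abs(X)<15)&(z<.083)&(z>.05)&(abs(Y)<155)
for y in range(-150,-30,15):
    k=m&(abs(Y-y)<7)
    if k.sum()>20: print(y,k.sum(),np.percentile(X[k],[1,99]).round(1),np.median(z[k]).round(4))
E
```

```text
[ 0.58872958 -0.10412394  0.27914432] [ 9.95214386e-01  9.77066707e-02 -1.18611456e-03 -5.69992381e-04] [-0.54363209  0.58337516 -0.49347114]
deck 37977 [572.5  12. ] [181.  277.7] 10.84 z 91.5
X [-90.48977886  87.97476815] Y [-158.83510737  108.8695425 ]
-150 165 [-13.8   0.5] 0.0674
-135 222 [-13.8  -0.1] 0.0676
-120 223 [-13.8  -0.1] 0.0675
-105 226 [-14.   -0.3] 0.0674
-90 229 [-13.9  -0.1] 0.0676
-75 241 [-14.1   0.6] 0.0675
-60 226 [-13.2   0.5] 0.0675
-45 226 [-13.1   0.4] 0.0675
```

View pics/w2.png

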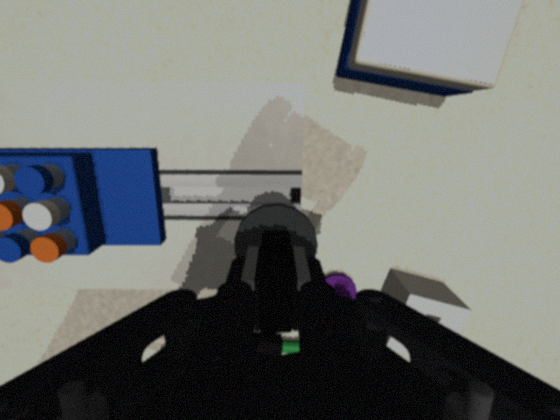

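The wrist view shows the slot between the lips at rows 172-218, ending at its dark mark (296,194). The rack foot face is at column 163 and the held hold-down's collar at (275,230). Next I'll measure the collar and the slot lips in the same frame.

```bash
python3 - <<'E'
from h import *
Q=np.load("xy.npy"); W=np.load("w2.npy"); X,Y,z=Q[...,0],Q[...,1],Q[...,2]
st=manip.sense(); s=manip.snapshot("wrist"); M=np.array(s["mount"])
c=Ro.from_quat(st["tool_rot"]).as_matrix()@M[:3,3]+st["tcp_pos"]
a=np.radians(11.1); e=np.array([np.cos(a),np.sin(a)]); n=np.array([-e[1],e[0]])
f=lambda p:np.array([(p[:2]-[.5701,.0331])@e,(p[:2]-[.5701,.0331])@n,p[2]])*1000
C=f(c); T=f(st["tcp_pos"]); print("cam",C,"tcp",T)
print("t",(C[0])/(C[2]-91.5))
m=(z>165)&(z<200)&(abs(X-T[0])<40)&(abs(Y-T[1])<40)
h=np.histogram(z[m],bins=range(165,201,2));print(h[0])
zz=np.median(z[m]);k=m&(abs(z-zz)<3); print(zz,k.sum())
p=np.c_[X[k],Y[k]]; print(cv2.minEnclosingCircle(p.astype(np.float32)), "Y",np.percentile(p[:,1],[1,99]),"X",np.percentile(p[:,0],[1,99]))
# circle fit of outline far (low X) points
# slot edges at deck level by depth
v=[]
for y in range(-140,-115,4):
    k=(abs(Y-y)<2)&(abs(X)<25)
    o=np.argsort(X[k]); v.append((y,[ (round(x),round(q)) for x,q in zip(X[k][o],z[k][o])][::4]))
print(v[2])
# foot face
k=(abs(z-105.5)<4)&(abs(X)<45); print("foot Y",np.percentile(Y[k],[.5,1,2]),"X",np.percentile(X[k],[1,99]))
E
```

```text
cam [  61.37094174 -138.80545651  350.70872765] tcp [  -8.07494773 -138.41338223  279.51541471]
t 0.23676263642966966
[   0    0    0    0    0    0    0   28   65  366 2180   37    0    0
    0    0    0]
185.64633238490174 2598
((-7.560469627380371, -138.40896606445312), 23.75287628173828) Y [-161.00628347 -115.61546758] X [-13.93722297  15.26249781]
(-132, [(-22, 242), (-21, 242), (-21, 242), (-21, 243), (-20, 242), (-20, 242), (-20, 244), (-19, 245), (-19, 245), (-19, 243), (-19, 242), (-18, 256), (-18, 245), (-18, 245), (-18, 257), (-18, 245), (-18, 245), (-18, 242), (-17, 243), (-17, 245), (-17, 245), (-17, 245), (-17, 243), (-17, 242), (-16, 245), (-16, 245), (-16, 246), (-16, 246), (-16, 244), (-16, 246), (-15, 245), (-15, 259), (-15, 242), (-15, 245), (-15, 254), (-15, 245), (-14, 253), (-14, 245), (-14, 246), (-14, 245), (-14, 247), (-14, 246), (-14, 68), (-13, 242), (-13, 245), (-13, 253), (-13, 243), (-13, 244), (-13, 245), (-13, 68), (-13, 245), (-13, 253), (-12, 242), (-12, 255), (-12, 245), (-12, 252), (-12, 242), (-12, 245), (-12, 243), (-12, 242), (-12, 68), (-11, 24
[... 7181 characters left out ...]
), (12, 302), (12, 307), (12, 303), (12, 305), (12, 304), (12, 306), (12, 307), (12, 307), (12, 308), (12, 92), (12, 303), (12, 301), (12, 307), (12, 309), (12, 305), (12, 307), (12, 309), (12, 304), (12, 307), (12, 303), (12, 306), (12, 309), (12, 309), (12, 185), (13, 308), (13, 309), (13, 186), (13, 186), (13, 186), (13, 185), (13, 186), (13, 187), (14, 92), (14, 185), (14, 185), (14, 185), (14, 91), (14, 92), (15, 183), (15, 184), (15, 186), (15, 187), (15, 91), (15, 183), (16, 92), (17, 90), (17, 92), (18, 92), (19, 91), (19, 91), (20, 91), (20, 93), (21, 91), (22, 92), (23, 91), (23, 91), (24, 93), (24, 92)])
foot Y [-41.34847505 -41.17784559 -40.99941714] X [-40.93578262  38.1537809 ]
```

>>> step_arm(moves=[0, -0.0045, 0.1, 0, 0, 0, -0.0045, 0.193, -0.05, 0, 0, -0.0045, 0.193, -0.15, 0, 0, -0.0045, 0.193, -0.25, 0, 0, -0.0045, 0.193, -0.32, 0, 0, -0.0045, 0.193, -0.345, 0, 0, -0.0045, 0.193, -0.345, 0, 0, -0.0045, 0.193, -0.345, 0])

```text
t: 7.62
tcp_pos: [0.589, -0.0656, 0.2122]
tool_rot: [0.995, 0.097, 0.001, 0.0]
force: [0.5, 0.2, -1.0]
finger_gap: 0.151
gripper_force: 60.4
```

```bash
python3 - <<'E'
from h import *
W,im,st=wrist("w3"); np.save("w3.npy",W); 
z=W[...,2]*1000; s=manip.snapshot("wrist"); M=np.array(s["mount"])
c=Ro.from_quat(st["tool_rot"]).as_matrix()@M[:3,3]+st["tcp_pos"]
a=np.radians(11.1); e=np.array([np.cos(a),np.sin(a)]); n=np.array([-e[1],e[0]])
O=np.array([.5701,.0331])
f=lambda p:np.array([(p[:2]-O)@e,(p[:2]-O)@n,p[2]])*1000
C=f(c);T=f(st["tcp_pos"]); print("cam",C,"tcp",T,"rot",st["tool_rot"],"force",st["force"])
X=(W[...,:2]-O)@e*1000; Y=(W[...,:2]-O)@n*1000
m=(abs(X)<30)&(Y>-150)&(Y<-42)&(z>60)&(z<83)
t=C[0]/(C[2]-91.5); print("t",t)
for y in range(-145,-42,10):
    k=m&(abs(Y-y)<5)
    if k.sum()>30:
        lo,hi=np.percentile(X[k],[1,99]); print(y,k.sum(),lo.round(1),hi.round(1),"c",(lo+7.25+19*t).round(2),(hi-7.25+24*t).round(2))
k=(abs(z-117.5)<3)&(abs(X-T[0])<35)&(abs(Y-T[1])<35)
p=np.c_[X[k],Y[k]]; print("collar",np.median(z[k]),cv2.minEnclosingCircle(p.astype(np.float32)))
E
```

```text
cam [  68.78731004 -100.79457577  283.57283964] tcp [  -0.44794135 -100.50240645  212.17163116] rot [9.95251047e-01 9.73385029e-02 6.99910632e-04 2.80121280e-04] force [ 0.5087497   0.21532877 -0.9666057 ]
t 0.35813137435663916
-145 247 -16.1 -2.5 c -2.05 -1.14
-135 233 -16.1 -2.6 c -2.06 -1.26
-75 63 -14.1 -1.8 c -0.01 -0.44
-65 259 -16.4 -2.0 c -2.32 -0.68
-55 256 -16.2 -1.9 c -2.11 -0.59
-45 208 -16.2 -2.1 c -2.14 -0.75
collar 118.75945233366916 ((0.5454131960868835, -100.98375701904297), 23.820999145507812)
```

View pics/w3.png

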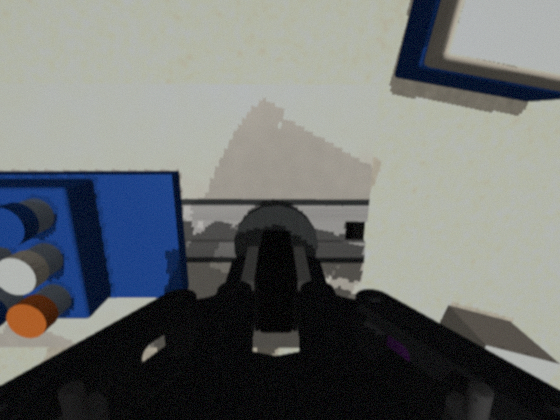

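The picture shows the collar at (275,235) over the slot (rows 203-260), with the foot face at column 182 well clear. The collar sits about 1 mm off the slot centre towards +x, so I'll shift it and go down gently.

>>> step_arm(moves=[0, -0.0055, -0.001, 0, -0.0018, 0, -0.0055, -0.001, -0.02, -0.0018, 0, -0.0055, -0.001, -0.04, -0.0018, 0, -0.0055, -0.001, -0.05, -0.0018, 0, -0.0055, -0.001, -0.06, -0.0018, 0, -0.0055, -0.001, -0.07, -0.0018, 0, -0.0055, -0.001, -0.08, -0.0018, 0, -0.0055, -0.001, -0.08, -0.0018])

```text
t: 8.72
tcp_pos: [0.5874, -0.0656, 0.1953]
tool_rot: [0.996, 0.095, -0.0, -0.0]
force: [-1.0, 0.8, -2.0]
finger_gap: 0.157
gripper_force: 60.4
```

>>> step_arm(moves=[0, 0, 0, -0.01, 0, 0, 0, 0, -0.02, 0, 0, 0, 0, -0.025, 0, 0, 0, 0, -0.025, 0, 0, 0, 0, -0.025, 0])

```text
t: 9.35
tcp_pos: [0.5874, -0.0657, 0.1908]
tool_rot: [0.996, 0.095, -0.0, 0.0]
force: [-0.9, 0.3, 1.8]
finger_gap: 0.154
gripper_force: 60.8
```

The collar is on the deck at about 3 N. I'll slide it along the slot towards the foot.

>>> step_arm(moves=[0, -0.0047, 0.0245, 0, 0, 0, -0.0094, 0.0491, 0, 0, 0, -0.0141, 0.0736, 0, 0, 0, -0.0188, 0.0982, 0, 0, 0, -0.0235, 0.1227, 0, 0, 0, -0.0282, 0.1473, 0, 0, 0, -0.0282, 0.1473, 0, 0])

```text
t: 10.22
tcp_pos: [0.5817, -0.0355, 0.1906]
tool_rot: [0.996, 0.095, 0.0, -0.0]
force: [0.4, 0.6, 2.0]
finger_gap: 0.153
gripper_force: 61.0
```

```bash
python3 - <<'E'
from h import *
st=manip.sense(); print(st["force"],st["ft_torque"],st["tcp_pos"])
a=np.radians(10.84);e=np.array([np.cos(a),np.sin(a)]);n=np.array([-e[1],e[0]])
print("Fx',Fy'",st["force"][:2]@e,st["force"][:2]@n)
E
```

```text
[0.36906446 0.63544636 1.98453561] [ 0.02446419 -0.0707731   0.03853732] [ 0.58172745 -0.03546229  0.19056068]
Fx',Fy' 0.48198545830349 0.5546987240849062
```

>>> step_arm(moves=[0, -0.0038, 0.0196, 0, 0, 0, -0.0075, 0.0393, 0, 0, 0, -0.0113, 0.0589, 0, 0, 0, -0.015, 0.0786, 0, 0, 0, -0.0188, 0.0982, 0, 0, 0, -0.0226, 0.1178, 0, 0, 0, -0.0263, 0.1375, 0, 0, 0, -0.0301, 0.1571, 0, 0, 0, -0.0329, 0.1718, 0, 0])

```text
t: 11.35
tcp_pos: [0.5751, -0.0016, 0.1905]
tool_rot: [0.996, 0.095, -0.0, 0.0]
force: [0.3, -4.5, 3.0]
finger_gap: 0.155
gripper_force: 61.0
```

>>> step_arm(moves=[0, -0.0009, 0.0049, 0, 0, 0, -0.0019, 0.0098, 0, 0, 0, -0.0028, 0.0147, 0, 0, 0, -0.0038, 0.0196, 0, 0])

```text
t: 11.85
tcp_pos: [0.5744, 0.002, 0.1905]
tool_rot: [0.996, 0.095, -0.0, -0.0]
force: [1.4, -3.8, 2.6]
finger_gap: 0.156
gripper_force: 61.0
```

>>> step_arm(moves=[0, -0.0009, 0.0049, 0, 0, 0, -0.0019, 0.0098, 0, 0])

```text
t: 12.1
tcp_pos: [0.5741, 0.0041, 0.1905]
tool_rot: [0.996, 0.095, -0.0, -0.0]
force: [0.6, -3.9, 2.6]
finger_gap: 0.158
gripper_force: 61.0
```

>>> step_arm(moves=[0, -0.0009, 0.0049, 0, 0, 0, -0.0019, 0.0098, 0, 0])

```text
t: 12.35
tcp_pos: [0.5737, 0.006, 0.1905]
tool_rot: [0.996, 0.095, -0.0, -0.0]
force: [1.1, -4.3, 2.6]
finger_gap: 0.152
gripper_force: 61.0
```

>>> step_arm(moves=[0, -0.0009, 0.0049, 0, 0])

```text
t: 12.48
tcp_pos: [0.5735, 0.007, 0.1905]
tool_rot: [0.996, 0.095, -0.0, 0.0]
force: [0.3, -4.0, 1.8]
finger_gap: 0.155
gripper_force: 61.0
```

```bash
python3 - <<'E'
from h import *
s=manip.snapshot("top"); im=s["color"]; cv2.imwrite("pics/c2.png",cv2.resize(im[180:245,160:260],None,fx=6,fy=6,interpolation=cv2.INTER_CUBIC))
E
```

```text
(no output)
```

View pics/c2.png

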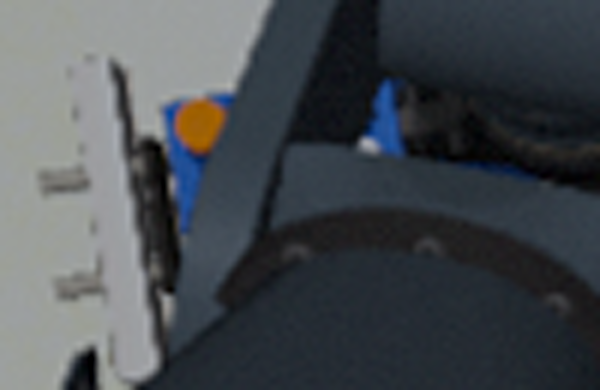

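The crop shows the rack's back edge at about (172,150) and the dark buffer at (165,160), nearly touching, though the arm hides the rest. I'll continue in small steps, feeling for the rise.

>>> step_arm(moves=[0, -0.0005, 0.0025, 0, 0, 0, -0.0009, 0.0049, 0, 0])

```text
t: 12.78
tcp_pos: [0.5734, 0.0079, 0.1905]
tool_rot: [0.996, 0.095, 0.0, 0.0]
force: [0.5, -4.0, 1.2]
finger_gap: 0.152
gripper_force: 61.0
```

>>> step_arm(moves=[0, -0.0005, 0.0025, 0, 0, 0, -0.0009, 0.0049, 0, 0])

```text
t: 13.02
tcp_pos: [0.5732, 0.0089, 0.1905]
tool_rot: [0.996, 0.095, 0.0, -0.0]
force: [0.8, -4.7, 2.1]
finger_gap: 0.158
gripper_force: 61.0
```

>>> step_arm(moves=[0, -0.0005, 0.0025, 0, 0, 0, -0.0009, 0.0049, 0, 0])

```text
t: 13.28
tcp_pos: [0.5729, 0.0099, 0.1905]
tool_rot: [0.996, 0.095, -0.0, -0.0]
force: [1.7, -3.8, 2.4]
finger_gap: 0.158
gripper_force: 61.0
```

>>> step_arm(moves=[0, -0.0005, 0.0025, 0, 0, 0, -0.0009, 0.0049, 0, 0])

```text
t: 13.52
tcp_pos: [0.5728, 0.0109, 0.1905]
tool_rot: [0.996, 0.095, -0.0, -0.0]
force: [0.9, -4.9, 1.8]
finger_gap: 0.154
gripper_force: 61.0
```

>>> step_arm(moves=[0, -0.0005, 0.0025, 0, 0, 0, -0.0009, 0.0049, 0, 0])

```text
t: 13.78
tcp_pos: [0.5726, 0.0119, 0.1905]
tool_rot: [0.996, 0.095, -0.0, -0.0]
force: [1.0, -4.1, 2.4]
finger_gap: 0.158
gripper_force: 61.0
```

>>> step_arm(moves=[0, -0.0005, 0.0025, 0, 0, 0, -0.0009, 0.0049, 0, 0])

```text
t: 14.02
tcp_pos: [0.5724, 0.0129, 0.1905]
tool_rot: [0.996, 0.095, -0.0, -0.0]
force: [0.4, -4.2, 2.6]
finger_gap: 0.157
gripper_force: 61.0
```

>>> step_arm(moves=[0, -0.0005, 0.0025, 0, 0, 0, -0.0009, 0.0049, 0, 0])

```text
t: 14.28
tcp_pos: [0.5723, 0.0139, 0.1905]
tool_rot: [0.996, 0.095, 0.0, -0.0]
force: [0.5, -4.3, 1.9]
finger_gap: 0.153
gripper_force: 61.0
```

>>> step_arm(moves=[0, -0.0005, 0.0025, 0, 0, 0, -0.0009, 0.0049, 0, 0])

```text
t: 14.52
tcp_pos: [0.5722, 0.0145, 0.1905]
tool_rot: [0.995, 0.095, 0.0, 0.0]
force: [0.9, -5.0, 3.0]
finger_gap: 0.161
gripper_force: 60.9
```

>>> step_arm(moves=[0, -0.0003, 0.0015, 0, 0, 0, -0.0003, 0.0015, 0, 0])

```text
t: 14.78
tcp_pos: [0.5721, 0.0146, 0.1906]
tool_rot: [0.995, 0.095, 0.0, 0.001]
force: [1.2, -5.8, 2.0]
finger_gap: 0.154
gripper_force: 60.9
```

>>> step_arm(moves=[0, -0.0005, 0.0025, 0, 0, 0, -0.0005, 0.0025, 0, 0])

```text
t: 15.02
tcp_pos: [0.5721, 0.0148, 0.1906]
tool_rot: [0.995, 0.095, 0.0, 0.001]
force: [0.1, -6.3, 2.5]
finger_gap: 0.153
gripper_force: 60.9
```

>>> step_arm(moves=[0, -0.0005, 0.0025, 0, 0, 0, -0.0009, 0.0049, 0, 0, 0, -0.0009, 0.0049, 0, 0])

```text
t: 15.4
tcp_pos: [0.5721, 0.0151, 0.1907]
tool_rot: [0.995, 0.095, 0.0, 0.002]
force: [1.0, -9.2, 1.7]
finger_gap: 0.156
gripper_force: 60.8
```

>>> step_arm(moves=[0, -0.0005, 0.0025, 0, 0, 0, -0.0009, 0.0049, 0, 0, 0, -0.0009, 0.0049, 0, 0])

```text
t: 15.78
tcp_pos: [0.5725, 0.0154, 0.1908]
tool_rot: [0.995, 0.095, 0.001, 0.002]
force: [1.4, -11.3, 2.1]
finger_gap: 0.156
gripper_force: 60.7
```

The force climbs from 4 N to 11 N with no movement, so the rack bears on the buffer. Next I'll press down.

>>> step_arm(moves=[0, 0, 0, -0.006, 0, 0, 0, 0, -0.012, 0, 0, 0, 0, -0.018, 0, 0, 0, 0, -0.024, 0, 0, 0, 0, -0.03, 0, 0, 0, 0, -0.03, 0, 0, 0, 0, -0.03, 0])

```text
t: 16.65
tcp_pos: [0.5725, 0.0154, 0.1858]
tool_rot: [0.995, 0.095, 0.001, 0.002]
force: [0.2, -11.0, 9.0]
finger_gap: 0.156
gripper_force: 61.9
```

>>> step_arm(moves=[0, 0, 0, -0.006, 0, 0, 0, 0, -0.006, 0, 0, 0, 0, -0.006, 0.03, 0, 0, 0, -0.006, 0.07, 0, 0, 0, -0.006, 0.11, 0, 0, 0, -0.006, 0.15, 0, 0, 0, -0.006, 0.15, 0])

```text
invalid input at $.moves: expected a multiple of 5 numbers
```

```bash
python3 - <<'E'
from h import *
st=manip.sense(); print({k:np.round(st[k],4) for k in("force","ft_torque","tcp_pos","tool_rot")})
E
```

```text
{'force': array([  0.2133, -10.9741,   9.0133]), 'ft_torque': array([-2.047 ,  0.1013,  0.0503]), 'tcp_pos': array([0.5725, 0.0154, 0.1858]), 'tool_rot': array([0.9955, 0.0952, 0.001 , 0.0022])}
```

>>> step_arm(moves=[0, 0, 0, -0.006, 0, 0, 0, 0, -0.006, 0, 0, 0, 0, -0.006, 0.03, 0, 0, 0, -0.006, 0.07, 0, 0, 0, -0.006, 0.11, 0, 0, 0, -0.006, 0.15, 0, 0, 0, -0.006, 0.15])

```text
t: 17.52
tcp_pos: [0.5726, 0.0153, 0.1848]
tool_rot: [0.946, 0.325, 0.001, 0.003]
force: [-0.2, -10.8, 8.2]
finger_gap: 0.155
gripper_force: 62.0
```

```bash
python3 - <<'E'
from h import *
st=manip.sense(); print({k:np.round(st[k],4) for k in("force","ft_torque","tcp_pos","tool_rot")})
E
```

```text
{'force': array([ -0.2144, -10.8344,   8.2234]), 'ft_torque': array([-2.0926,  0.1322,  0.0092]), 'tcp_pos': array([0.5726, 0.0153, 0.1848]), 'tool_rot': array([9.456e-01, 3.254e-01, 6.000e-04, 2.600e-03])}
```

The turn is free, with almost no torque. I'll finish the quarter turn.

>>> step_arm(moves=[0, 0, 0, 0, 0.05, 0, 0, 0, 0, 0.1, 0, 0, 0, 0, 0.15, 0, 0, 0, 0, 0.2, 0, 0, 0, 0, 0.25, 0, 0, 0, 0, 0.3, 0, 0, 0, 0, 0.35, 0, 0, 0, 0, 0.35, 0, 0, 0, 0, 0.35])

```text
t: 18.65
tcp_pos: [0.5728, 0.0153, 0.1849]
tool_rot: [0.637, 0.771, -0.001, 0.003]
force: [-0.3, -10.5, 9.0]
finger_gap: 0.154
gripper_force: 61.9
```

```bash
python3 - <<'E'
from h import *
st=manip.sense(); print({k:np.round(st[k],4) for k in("force","ft_torque","tcp_pos","tool_rot","q")}); print(2*np.degrees(np.arctan2(st["tool_rot"][1],st["tool_rot"][0]))-90)
E
```

```text
{'force': array([ -0.2506, -10.5329,   9.0215]), 'ft_torque': array([-2.0322,  0.0289,  0.0543]), 'tcp_pos': array([0.5728, 0.0153, 0.1849]), 'tool_rot': array([ 6.366e-01,  7.712e-01, -6.000e-04,  2.700e-03]), 'q': array([-0.1668,  0.6201,  1.6693, -0.0051,  0.8481, -0.3541])}
10.925276984093856
```

Turned to 10.9°, square across the slot. I'll ease up so the head meets the lips, then open.

>>> step_arm(moves=[0, 0, 0, 0.004, 0, 0, 0, 0, 0.008, 0, 0, 0, 0, 0.012, 0, 0, 0, 0, 0.014, 0, 0, 0, 0, 0.014, 0])

```text
t: 19.27
tcp_pos: [0.5728, 0.0153, 0.1868]
tool_rot: [0.637, 0.771, -0.001, 0.003]
force: [1.1, -11.0, 4.4]
finger_gap: 0.153
gripper_force: 61.1
```

>>> step_arm(moves=[0, 0, 0, 0.003, 0, 0, 0, 0, 0.005, 0, 0, 0, 0, 0.005, 0])

```text
t: 19.65
tcp_pos: [0.5728, 0.0153, 0.1868]
tool_rot: [0.637, 0.771, -0.001, 0.002]
force: [1.9, -11.6, -3.0]
finger_gap: 0.153
gripper_force: 60.2
```

The head is caught: the force swung by 7 N with no movement. Opening.

>>> step_arm(moves=[0.2, 0, 0, 0, 0, 0.3, 0, 0, 0, 0, 0.45, 0, 0, 0, 0, 0.6, 0, 0, 0, 0, 0.6, 0, 0, 0, 0])

```text
t: 20.27
tcp_pos: [0.5715, 0.0178, 0.1871]
tool_rot: [0.637, 0.771, 0.0, -0.0]
force: [-0.1, 0.3, -0.6]
finger_gap: 0.601
gripper_force: 0.0
```

>>> step_arm(moves=[0.6, 0, 0, 0.1, 0, 0.6, 0, 0, 0.25, 0, 0.6, 0, 0, 0.45, 0, 0.6, 0, 0, 0.7, 0, 0.6, 0, 0, 0.7, 0])

```text
t: 20.9
tcp_pos: [0.5736, 0.0174, 0.3317]
tool_rot: [0.637, 0.771, 0.003, 0.004]
force: [-0.2, -0.4, -0.5]
finger_gap: 0.599
gripper_force: 0.0
```

>>> step_arm(moves=[0.6, -0.1, -0.25, 0, 0, 0.6, -0.2, -0.5, 0, 0, 0.6, -0.3, -0.75, 0, 0, 0.6, -0.4, -1, 0, 0, 0.6, -0.4, -1, 0, 0])

```text
t: 21.52
tcp_pos: [0.4901, -0.1854, 0.326]
tool_rot: [0.639, 0.769, -0.0, -0.001]
force: [-0.0, 0.5, -0.9]
finger_gap: 0.603
gripper_force: 0.0
```

```bash
python3 - <<'E'
from h import *
s=manip.snapshot("top"); im=s["color"]; W=cloud(s)
c=cv2.resize(im[170:245,165:335],None,fx=4,fy=4,interpolation=cv2.INTER_CUBIC); cv2.imwrite("pics/c3.png",cv2.convertScaleAbs(c,alpha=1.5))
a=np.radians(10.9);e=np.array([np.cos(a),np.sin(a)]);n=np.array([-e[1],e[0]])
D=W[...,:2]-[.5701,.0331];X=D@e*1000;Y=D@n*1000;z=W[...,2]*1000
hsv=cv2.cvtColor(im,cv2.COLOR_BGR2HSV); blue=(abs(hsv[...,0].astype(int)-112)<12)&(hsv[...,1]>150)
k=blue&(abs(z-105)<5)&(abs(X)<45); print("rack Y",np.percentile(Y[k],[.5,99.5]))
k=(abs(Y+20)<40)&(abs(X)<30)&(abs(z-149)<7); p=np.c_[X[k],Y[k]]
print("bar",k.sum(),cv2.minAreaRect(p.astype(np.float32)),np.median(z[k]))
E
```

```text
rack Y [  5.16348338 125.07610701]
bar 93 ((-0.05826377868652344, -18.87881088256836), (14.171862602233887, 29.779808044433594), 0.46887725591659546) 149.9123911137558
```

View pics/c3.png

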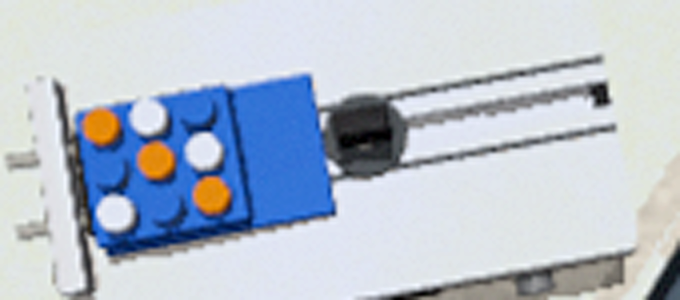

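The crop shows the collar (367,135) against the foot face (325,145) and the rack's back (85,180) at the buffer. The bar lies along the slot, so the head is crosswise. Its top is about 59 mm above the deck, which puts the origin 13 mm below, the caught height.

```bash
python3 -c "
from station import manip
print(manip.sign_off())"
```

```text
the job is handed in; nothing more can be done
None
```

The job is handed in at about 21.5 s: the hold-down is caught crosswise under the slot's lips, its collar is against the rack's foot, and the rack bears on the buffer after a push of about 11 N.

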